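# Lock the split ice-lolly mould

### The job

Get the ice-lolly mould ready to fill: set its loose blue half upright in the grey tray in front of the fixed half, slide it up against the sprung pins while the cam is still open, then turn the red lever a quarter turn clockwise so that its hook catches the post and draws the two halves fully tight together. Keep the loose half upright, leave the other things on the counter where they are, and let go at the end.

Things in the scene. Friction and masses are not known exactly. Their poses are not given: they have to be found in the camera images.
- mould_seam (a point): Fixed blue half of a two-part ice-lolly mould on a grey tray, all fixed to the counter. Point: on the tray floor (10 mm above the counter), middle of the fixed half's seam face. x points from the seam into the fixed half, y along the seam, z up. The fixed half is 55 mm thick along x, 112 wide along y, 45 high (top 55 mm above the counter).
- tray_entry (a point): Middle of the tray's open end, on its floor, 140 mm from the seam towards -x of mould_seam; same axes. The tray is 140 mm wide; its two side rails, 10 mm above its floor, have inner faces 120 mm apart, and flare outward over the 30 mm nearest the open end.
- pins_mid (a point): Half-way between the tips of two steel spring pins, 38 mm above the tray floor, 49 mm to either side in y, that stand 8 mm out of the fixed half's seam face and so hold the loose half 8 mm off. Each takes 2 N to start moving and 4 N fully in, and springs back when let go. Axes as mould_seam.
- half_seam (a point): Loose blue half of the mould, about 0.7 kg: 70 mm thick along x, 112 wide along y, 45 high, with two open wells in its seam face. Point: middle of the lower edge of its seam face; x points out of the seam face (the body lies at -x), z up. In place this point and these axes coincide with those of mould_seam.
- half_post (a point): Top of the steel post that the cam's hook catches: 8 mm across, 15 mm tall, on top of the loose half, mid-width, 10 mm behind its seam face. Axes as half_seam.
- half_grip (a point): Centre of the white upright fin on the loose half, its handle: 14 mm thick along y, 28 mm long along x, from 45 to 85 mm above the half's underside. The point is 54 mm behind the seam face, mid-width, 66 mm above the underside. Axes as half_seam.
- cam (a joint): Angle of the cam, rad, growing clockwise from above: 0 open, lever along +y of mould_seam (parallel to the seam); 1.57 closed (stop), lever along +x of mould_seam. Stays where left; needs about 3 to 8 N at the lever's end. Its hook passes behind the post from about 0.5, catches it if the faces are under 12 mm apart, and has drawn them together by about 1.4.
- cam_pivot (a point): On the cam's vertical axis at lever height, 80 mm above the counter, 12 mm beyond the seam, mid-width; its y runs along the lever. Under the lever a spiral steel hook, 6 mm bar 4 to 10 mm above the halves' tops, overhangs up to 35 mm in front of the seam: lower the loose half with faces 50 mm apart, then slide it in under the hook; below 0.25 rad the post has free way at mid-width.
- lever_grip (a point): Where to take the red lever: on its centre line, 60 mm from the cam's axis, half-way up. The lever is a bar 12 mm wide and 18 mm high (71 to 89 mm above the counter), ending 77 mm from the axis. Turns with the cam: y points outward along the lever, x across it. Only the halves' tops, 16 mm lower, and the tray lie below it.
- bowl: Glass bowl, 136 mm across, 60 mm high; origin under its centre. Bystander.
- cup_green: Green measuring cup, 80 mm across, 55 mm high, with a flat handle along its +x to 107 mm from its centre. Origin under the cup's centre. Bystander.
- cup_teal: Turquoise measuring cup, 68 mm across, 40 mm high, with a flat handle along its +x to 101 mm from its centre. Origin under the cup's centre. Bystander.
- jar: White jar with red lid, 72 mm across, 95 mm high; origin under its centre. Bystander.
- vanilla: Small amber bottle, 36 mm across, 80 mm high; origin under its centre. Bystander.
- oil: Green glass oil bottle, 68 mm across, 250 mm high; origin under its centre. Bystander.
- spatula: Spatula lying on the counter. Bystander.
Mind the look-alikes: they are no part of the job. Several things look just like the part that bears half_seam: the one meant starts nearest to the robot's base.

How it is judged:
By the outcome, as a careful person would: the job done as asked, in the order asked, and still so for the second after the job is handed in, with the robot touching nothing.
It also fails if it takes over 54 s, if anything falls off the work surface, if the arm or the gripper's body presses on something with over 40 N, if the wrist force passes 120 N, or if a joint passes its speed limit or range.

### The arm

A 7-joint arm with a two-finger parallel gripper is mounted at the origin on the work surface. World frame = base frame: x ahead of the robot, y to its left, z up, the work surface at z = 0. Lengths are in m, angles in rad, forces in N, time in s.
With the tool pointing down it reaches from about 0.425 to 0.925 m from the base axis. Payload 6.8 kg.
Tool frame: the origin (TCP) lies at the very end of the fingers, on their centre line; the grasp point (between the pads) lies grasp_offset behind it (grasp_offset is the distance from the TCP to the grasp point, in m); z points along the fingers, y is the direction in which the jaws open and shut (so a half turn about z gives the same grasp; the last joint's range is limited). The gripper opens to 85 mm and grips with 20 to 120 N. Pads are 22 mm wide; open, the fingers measure 114 mm over their backs; the gripper's body (76 mm by 85 mm) begins 54 mm behind the grasp point. The pads swing forward as they close: fully open they stand 13 mm farther back than shut.
Start: joints at [1.148, 0.477, 0.022, 1.555, -0.011, 1.109, -0.083], TCP at [0.209, -0.642, 0.231] pointing down, gripper open.
Joint ranges: [-2.96, 2.96], [-0.34, 2.1], [-1.41, 1.46], [0.24, 2.44], [-1.37, 4.51], [0.17, 1.92], [-2.96, 2.96]. Speed limits (rad/s): [2.39, 2.39, 3.14, 3.14, 3.14, 3.14, 3.14].

### API

Orientations are given as a unit quaternion [w, x, y, z].
In Python, from station import * gives the robot as it stands.
- The arm moves only by the shell command python3 -m handwheel 'ROWS' [FORCE]. ROWS is JSON, one flat list of numbers, 7 for each row, row after row: the shift along the world's x, y, z in cm, then the turn, a rotation vector about the world's x, y, z in degrees, then the opening, from 0 (shut) to 1 (fully open). In form: [tx, ty, tz, ax, ay, az, fingers, tx, ty, tz, ax, ay, az, fingers, ...]. A call has 1 to 8 rows; each row is the pose to reach, as a shift and turn from the pose measured when the call began; what a row does not reach only later rows make up. A row lasts 1/12 s, in which the tool goes at most 41.7 mm and 7.16 degrees, less where a joint would pass 70% of its speed; a pose out of reach is approached as far as the arm can. A call with a gripper value outside its range is refused whole. The fingers move at their own pace and stop on an object; FORCE is the grip in N (left out, the last holds). Time passes only in rows, so rows that repeat a pose let the fingers close. It gives the time, the measured TCP pose, the force and the opening at its end, in the units of the state.
- get_obs(): the state, without advancing time (a new reading comes with each control period).
- read_camera(name): name is "side" or "top"; returns the picture (420x560x3 uint8, red, green, blue); there is no depth.
- camera_info(name): a dict with "fx", "fy", "cx", "cy" (pixels), "R" (3x3) and "t" (3): a world point X has camera coordinates R X + t. Camera axes: x right, y down, z forward; pixel columns grow to the right and rows downward; lengths in m; the calibration is good to about 2 mm. A picture is of the moment at which its call begins. camera_info takes no time and is no camera call.
- hand_in(): hands the job in, once; it reports no verdict.
The state is a dict: "t": time; "q": joint angles; "joint_vel": joint speeds; "joint_torque": joint torques, N m; "eef_pos": TCP position; "tool_rot": TCP orientation; "contact_force": force on the tool from outside, world axes, zero at the start; "torque": the same for the moment, N m; "gripper_width": opening from 0.0 (shut) to 1.0 (fully open).
Only numpy, scipy, OpenCV 4.12 (cv2) and the standard library are available. Lean on these libraries where they do the work, as an engineer would, in place of code of your own. Each camera call takes 0.05 s, during which the arm holds its last target. There are 200 camera calls.

## Working session

There is one attempt and no reset: what is moved stays moved. The work goes in short steps, Python scripts to look and compute and a shell command to move; the robot and the scene stay as the last step left them, time stands still between calls to the robot, and variables do not carry over. Pictures are saved under pics/ and viewed, on a budget of 10 in all, crops included, one or two more only if the job needs it, and the job is handed in when it is done.

```bash
mkdir -p pics; python3 - <<'E'
from station import *
import cv2
o=get_obs();print(o)
for n in("top","side"):
    i=camera_info(n);print(n,i)
    cv2.imwrite(f"pics/{n}0.png",cv2.resize(read_camera(n)[:,:,::-1],(800,600),interpolation=cv2.INTER_CUBIC))
try: print(grasp_offset)
except Exception as e: print(e)
E
```

```text
{'t': 0.0, 'q': array([ 1.1479182 ,  0.47780557,  0.02233002,  1.55644611, -0.01145974,
        1.10927926, -0.08308567]), 'joint_vel': array([-1.93272459e-03,  2.27587757e-04,  2.71101370e-04, -1.82607873e-04,
        6.69892784e-04,  1.08331726e-03,  7.82111977e-05]), 'joint_torque': array([-4.97675937e-04, -5.96438026e+01,  1.60768960e+00, -2.81189364e+01,
        1.24645833e-02,  9.53784096e-03,  1.07227901e-06]), 'eef_pos': array([ 0.2087843 , -0.64128581,  0.23032412]), 'tool_rot': array([-8.77130277e-04,  9.87634579e-01,  1.56770915e-01, -2.23292113e-04]), 'contact_force': array([-0.23157178,  0.11063092, -0.61198419]), 'torque': array([0.04874381, 0.01566385, 0.00985288]), 'gripper_width': 1.000878449993894}
top {'fx': 475.7058426501126, 'fy': 475.7058426501126, 'cx': 282.5796105284823, 'cy': 208.3829390210197, 'R': array([[-0.06468186, -0.99790274, -0.00252541],
       [-0.97613067,  0.06379602, -0.20760294],
       [ 0.20732866, -0.01096301, -0.97820992]]), 't': array([0.09111551, 0.5935503 , 1.60056539])}
side {'fx': 472.6124780111411, 'fy': 472.6124780111411, 'cx': 280.43334939051937, 'cy': 206.66420757437845, 'R': array([[ 0.96188529, -0.27344817, -0.00167205],
       [-0.1980704 , -0.69249359, -0.69370076],
       [ 0.18853332,  0.66759174, -0.72026138]]), 't': array([-0.53742374,  0.1985747 ,  1.48402395])}
0.0187
```

View pics/top0.png

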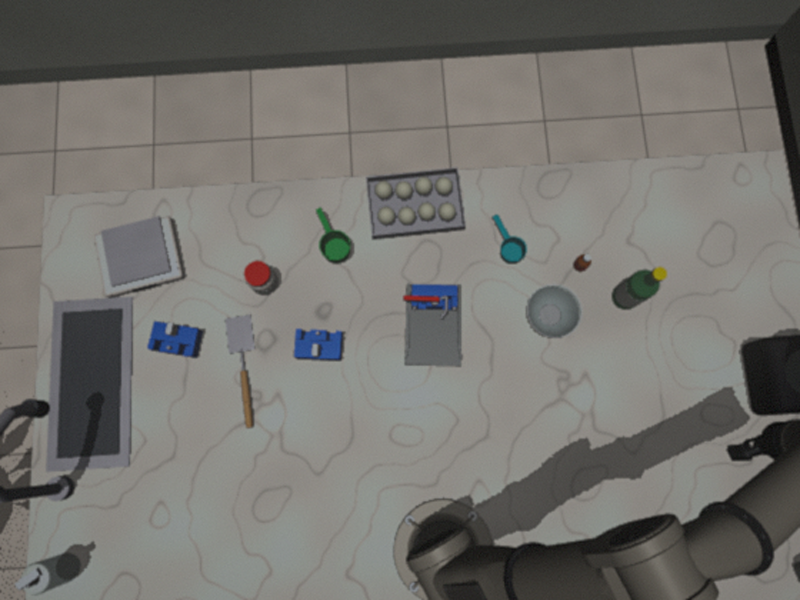

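View pics/side0.png

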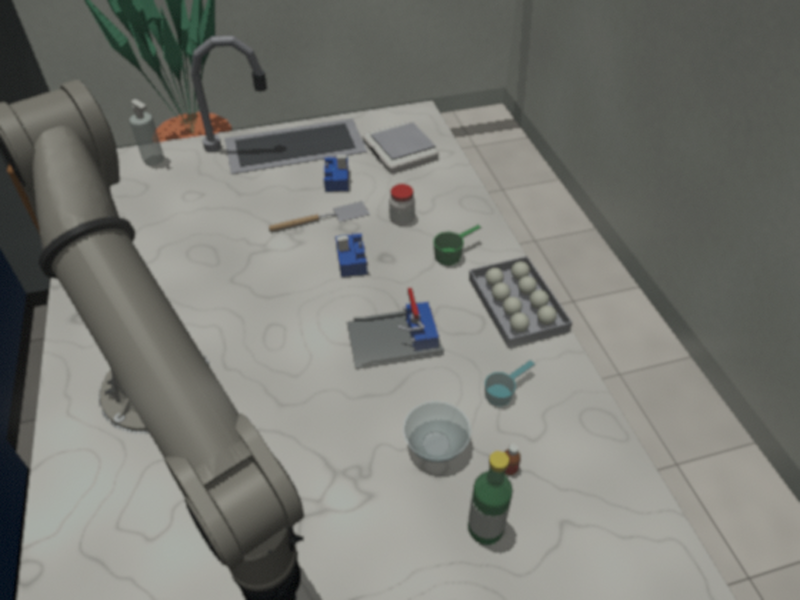

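The top view shows the loose-half candidates at (318,345) and (175,340), plus the fixed half at (435,297). The base is at about (440,545), so the nearest is (318,345). I'll check it with close crops.

```bash
python3 - <<'E'
from station import *
import cv2,numpy as np
t=np.mean([read_camera("top") for _ in range(3)],0).astype('uint8')[:,:,::-1]
s=np.mean([read_camera("side") for _ in range(3)],0).astype('uint8')[:,:,::-1]
def c(im,x,y,w=50,h=37.5,k=8): 
    M=np.float32([[k,0,-k*x+(k-1)/2],[0,k,-k*y+(k-1)/2]]);return cv2.warpAffine(im,M,(400,300),flags=cv2.INTER_CUBIC)
# crops origin x,y in original px, 8x
a=np.vstack([np.hstack([c(t,200,223),c(t,278,196,k=6)]),np.hstack([c(s,222,158),c(s,240,198,k=5)])])
cv2.imwrite("pics/crop0.png",a)
E
```

```text
(no output)
```

View pics/crop0.png

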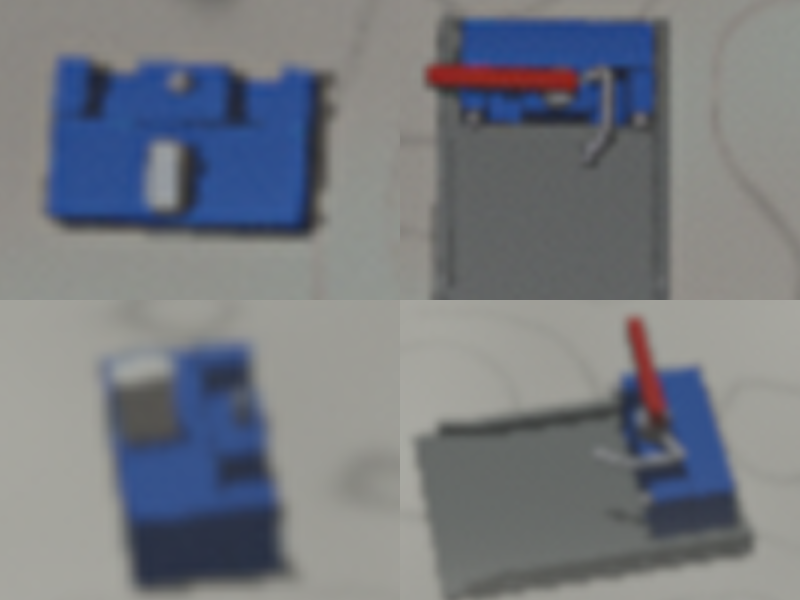

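```bash
cat > h.py <<'E'
from station import *
import numpy as np, cv2
from scipy.optimize import least_squares
from scipy.spatial.transform import Rotation as Ro
def proj(n,X):
    i=camera_info(n);c=np.atleast_2d(X)@i["R"].T+i["t"]
    return c[:,:2]/c[:,2:]*[i["fx"],i["fy"]]+[i["cx"],i["cy"]]
def tw(p,L):
    c,s=np.cos(p[2]),np.sin(p[2]);L=np.array(L)
    return np.c_[p[0]+c*L[:,0]-s*L[:,1],p[1]+s*L[:,0]+c*L[:,1],L[:,2]]
def fit(pts,p0):  # pts: (cam, px, local mm (z world))
    f=lambda p:np.concatenate([(proj(n,tw(p,[np.array(l)/1e3]))[0]-u) for n,u,l in pts])
    r=least_squares(f,p0,loss="soft_l1");print("pose",r.x.round(4),"deg",np.degrees(r.x[2]).round(2));print(r.fun.reshape(-1,2).round(1).tolist());return r.x
def cp(x,y,k,u,v): return np.array([x+(u-(k-1)/2)/k,y+(v-(k-1)/2)/k])
E
python3 - <<'E'
from h import *
A=lambda u,v:cp(200,223,8,u,v); B=lambda u,v:cp(278,196,6,u-400,v)
C=lambda u,v:cp(222,158,8,u,v-300); D=lambda u,v:cp(240,198,5,u-400,v-300)
h=fit([("top",A(58,57),(0,56,45)),("top",A(316,72),(0,-56,45)),("top",A(50,212),(-70,56,45)),("top",A(306,224),(-70,-56,45)),("top",A(180,80),(-10,0,60)),
("side",C(248,347),(0,56,45)),("side",C(272,502),(0,-56,45)),("side",C(133,520),(-70,-56,45)),("side",C(138,587),(-70,-56,0)),("side",C(280,570),(0,-56,0))],[.45,.25,0])
m=fit([("top",B(460,20),(55,56,55)),("top",B(654,24),(55,-56,55)),("top",B(474,118),(-8,49,48)),("top",B(640,119),(-8,-49,48)),("top",B(428,75),(12,77,80)),
("side",D(622,375),(0,56,55)),("side",D(700,368),(55,56,55)),("side",D(737,490),(55,-56,55)),("side",D(650,500),(0,-56,55)),("side",D(652,537),(0,-56,10))],[.5,0,0])
print("grip",tw(h,[(-.054,0,.066)]))
print("grip target faces 50/8 apart, 0",tw(m,[(-.054-d,0,.076) for d in(.05,.008,0)]))
print("cam",tw(m,[(.012,0,.08),(.012,.06,.08)]))
o=get_obs();print(o["eef_pos"],Ro.from_quat(o["tool_rot"],scalar_first=True).as_matrix().round(3))
for n in("top","side"):
    i=camera_info(n);print(n,-i["R"].T@i["t"])
print("obst",)
# bystanders: bottom pixel approx via ground/heights
def ray(n,u,z):
    i=camera_info(n);d=i["R"].T@np.array([(u[0]-i["cx"])/i["fx"],(u[1]-i["cy"])/i["fy"],1]);c=-i["R"].T@i["t"];return (c+d*(z-c[2])/d[2]).round(3)
for nm,u,z in(("bowl",(553,311),.06),("oil",(658,273),.25),("egg",(415,205),.03),("jar",(258,272),.095),("spat",(248,420),.01)):
    print(nm,ray("top",np.array(u)*.7,z))
E
```

```text
pose [ 0.5371  0.2664 -0.1082] deg -6.2
[[-0.1, -0.0], [-0.4, -0.5], [-0.6, 0.5], [-0.4, 0.4], [-0.1, -0.1], [0.3, -0.4], [1.3, 0.5], [-0.8, 0.5], [-0.6, 1.1], [0.8, 1.0]]
pose [ 0.5753 -0.0194 -0.1014] deg -5.81
[[0.4, -0.9], [-0.1, -0.4], [-0.5, 0.8], [-0.3, 1.6], [-0.7, 0.2], [-0.2, 0.1], [0.4, -0.6], [0.1, 0.1], [0.6, 0.4], [-0.0, 2.0]]
grip [[0.48345011 0.27221924 0.066     ]]
grip target faces 50/8 apart, 0 [[ 0.47182161 -0.00891412  0.076     ]
 [ 0.51360595 -0.0131649   0.076     ]
 [ 0.52156487 -0.01397457  0.076     ]]
cam [[ 0.58722597 -0.02065436  0.08      ]
 [ 0.59329851  0.03903755  0.08      ]]
[ 0.20896606 -0.64176458  0.23113336] [[ 0.951  0.31  -0.   ]
 [ 0.31  -0.951  0.   ]
 [-0.    -0.    -1.   ]]
top [0.2534331  0.07060529 1.68914183]
side [ 0.2764838  -1.00016796  1.20573797]
obst
bowl [ 0.542 -0.309  0.06 ]
oil [ 0.577 -0.502  0.25 ]
egg [0.846 0.007 0.03 ]
jar [0.678 0.4   0.095]
spat [0.33 0.45 0.01]
```

The crop confirms it: the half at (318,345) has its wells and post facing +x (image up) and its fin behind, and the fixed half's open lever lies along +y. Moving over in stages.

```bash
python3 -m handwheel '[2,3,0,0,0,-3,1, 4,6.5,0,0,0,-6,1, 6.5,10,0,0,0,-9,1, 8.5,13,0,0,0,-12,1, 10.5,16,0,0,0,-15,1, 13,19.5,0,0,0,-18,1, 15,23,0,0,0,-21,1, 17,26,0,0,0,-24.2,1]' 
python3 -m handwheel '[1,4,0,0,0,0,1, 2,8,0,0,0,0,1, 3.5,12,0,0,0,0,1, 4.5,16,0,0,0,0,1, 5.5,20,0,0,0,0,1, 7,24,0,0,0,0,1, 8,28,0,0,0,0,1, 9,31.5,0,0,0,0,1]'
```

```text
t: 1.07
eef_pos: [0.3801, -0.3791, 0.2314]
tool_rot: [-0.0, 0.999, -0.055, 0.0]
contact_force: [-0.6, 0.2, 0.8]
gripper_width: 0.999
t: 1.73
eef_pos: [0.4704, -0.0618, 0.2318]
tool_rot: [-0.0, 0.999, -0.054, 0.001]
contact_force: [0.9, -0.5, -0.2]
gripper_width: 0.998
```

```bash
python3 -m handwheel '[0.2,4,0,0,0,0,1, 0.3,8,0,0,0,0,1, 0.5,12,0,0,0,0,1, 0.7,16,0,0,0,0,1, 0.9,20,0,0,0,0,1, 1,24,0,0,0,0,1, 1.2,28,0,0,0,0,1, 1.3,32,-1,0,0,0,1]'
python3 -m handwheel '[0,1.4,-3,0,0,0,1, 0,1.4,-6,0,0,0,1, 0,1.4,-9,0,0,0,1, 0,1.4,-10.5,0,0,0,1, 0,1.4,-10.5,0,0,0,1]'
python3 - <<'E'
from h import *
o=get_obs();print(o["eef_pos"],o["contact_force"]);
a=np.hstack([cv2.warpAffine(read_camera(n)[:,:,::-1],np.float32([[5,0,-5*x],[0,5,-5*y]]),(400,500),flags=2) for n,x,y in(("top",185,190),("side",205,120))])
cv2.imwrite("pics/g1.png",a)
E
```

```text
t: 2.4
eef_pos: [0.4844, 0.2608, 0.2237]
tool_rot: [-0.001, 0.999, -0.055, 0.002]
contact_force: [1.4, -0.1, -0.4]
gripper_width: 1.001
t: 2.82
eef_pos: [0.4822, 0.2733, 0.1151]
tool_rot: [0.001, 0.999, -0.054, -0.0]
contact_force: [-1.3, -1.0, -0.4]
gripper_width: 1.002
[0.48220366 0.2733165  0.11508169] [-1.28811195 -1.00852267 -0.40271084]
```

View pics/g1.png

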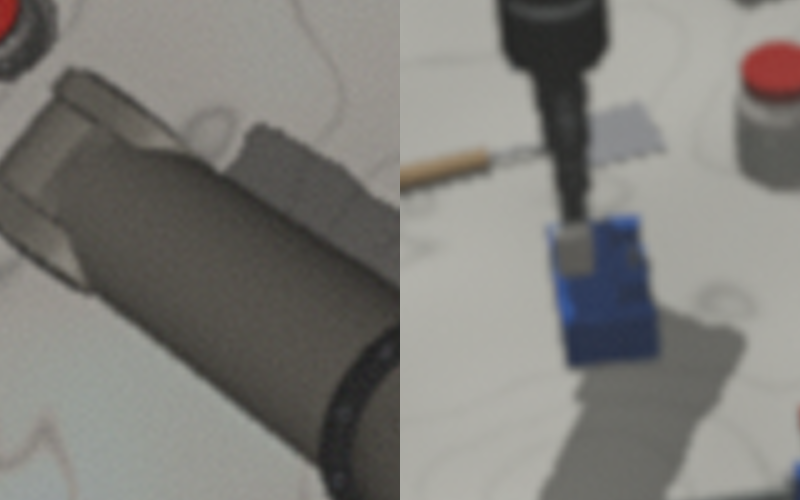

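The side crop shows the fingers at (575,200) centred above the white fin (575,250). The arm hides it from the top camera. Descending and gripping.

```bash
python3 -m handwheel '[0.1,0,-2.5,0,0,0,1, 0.1,-0.1,-5,0,0,0,1, 0.1,-0.1,-6.5,0,0,0,1, 0.1,-0.1,-6.5,0,0,0,1, 0.1,-0.1,-6.5,0,0,0,0, 0.1,-0.1,-6.5,0,0,0,0, 0.1,-0.1,-6.5,0,0,0,0, 0.1,-0.1,-6.5,0,0,0,0]' 60
python3 -m handwheel '[0,0,0,0,0,0,0, 0,0,0,0,0,0,0, 0,0,0,0,0,0,0, 0,0,0,0,0,0,0]' 60
```

```text
t: 3.58
eef_pos: [0.4865, 0.2745, 0.0554]
tool_rot: [-0.002, 0.998, -0.055, 0.003]
contact_force: [0.4, 0.3, 0.5]
gripper_width: 0.454
t: 3.92
eef_pos: [0.4871, 0.2744, 0.0565]
tool_rot: [-0.002, 0.998, -0.055, 0.004]
contact_force: [-0.5, -2.1, 7.7]
gripper_width: 0.151
```

```bash
python3 -m handwheel '[0,0,1,0,0,0,0, 0,0,2.5,0,0,0,0, 0,0,4.5,0,0,0,0, 0,0,6,0,0,0,0, 0,0,6,0,0,0,0, 0,0,6,0,0,0,0]' 80
python3 - <<'E'
from h import *
o=get_obs();print(o["eef_pos"],o["contact_force"],o["tool_rot"],o["torque"])
s=read_camera("side")[:,:,::-1]
cv2.imwrite("pics/g2.png",cv2.warpAffine(s,np.float32([[6,0,-6*205],[0,6,-6*125]]),(600,480),flags=2))
E
```

```text
t: 4.42
eef_pos: [0.487, 0.2742, 0.1167]
tool_rot: [-0.002, 0.998, -0.055, 0.004]
contact_force: [0.4, -0.0, -8.9]
gripper_width: 0.148
[0.48699069 0.27423013 0.11666965] [ 3.55435440e-01 -5.84718506e-04 -8.87230577e+00] [-0.00199378  0.99848146 -0.05488472  0.00429776] [-0.06782042  0.09243601  0.00489698]
```

View pics/g2.png

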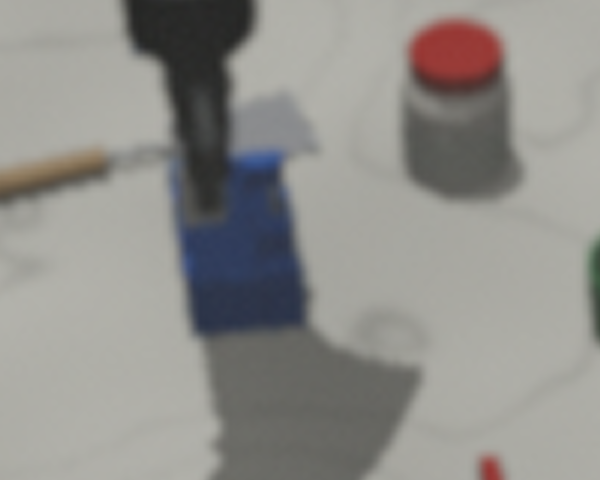

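```bash
python3 - <<'E'
from h import *
S=lambda u,v:np.array([205+u/6,125+v/6])
for Z in(56,60,64):
  h=fit([("side",S(198,335),(-70,-56,Z)),("side",S(191,284),(-70,-56,Z+45)),("side",S(301,270),(0,-56,Z+45)),("side",S(306,322),(0,-56,Z)),("side",S(280,152),(0,56,Z+45))],[.53,.27,-.1])
  print(tw(h,[(-.054,0,.066)]))
E
```

```text
pose [ 0.5381  0.2765 -0.0959] deg -5.49
[[-0.9, 0.7], [-0.6, -0.2], [0.9, -0.3], [0.6, 0.4], [-0.0, -0.6]]
[[0.48439541 0.28162359 0.066     ]]
pose [ 0.5373  0.2721 -0.0954] deg -5.47
[[-0.9, 0.7], [-0.6, -0.2], [1.0, -0.3], [0.6, 0.5], [0.0, -0.7]]
[[0.48356337 0.27719538 0.066     ]]
pose [ 0.5365  0.2676 -0.095 ] deg -5.44
[[-1.0, 0.8], [-0.7, -0.2], [1.0, -0.3], [0.6, 0.5], [0.0, -0.8]]
[[0.48273165 0.27277058 0.066     ]]
```

The side crop shows the half lifted level in the fingers (block from (190,160) to (306,335)). The load reads about 9 N, and the fin centre sits about 3.5 mm behind the TCP. Carrying it over the tray, faces about 60 mm apart.

```bash
python3 -m handwheel '[-0.2,-3,0,0,0,0.5,0, -0.5,-6.5,0,0,0,0.5,0, -0.8,-10.5,0,0,0,0.5,0, -1,-14.5,0,0,0,0.5,0, -1.4,-18.5,0,0,0,0.5,0, -1.7,-22.5,0,0,0,0.5,0, -2,-26,0,0,0,0.5,0, -2,-28.3,0,0,0,0.5,0]'
python3 -m handwheel '[0,0,-1,0,0,0,0, 0,0,-2,0,0,0,0, 0,0,-2.7,0,0,0,0, 0,0,-2.7,0,0,0,0, 0,0,-2.7,0,0,0,0]'
python3 - <<'E'
from h import *
o=get_obs();print(o["eef_pos"],o["contact_force"],o["tool_rot"])
a=np.hstack([cv2.warpAffine(np.mean([read_camera(n) for _ in range(2)],0).astype('uint8')[:,:,::-1],np.float32([[k,0,-k*x],[0,k,-k*y]]),(w,500),flags=2) for n,x,y,k,w in(("top",275,190,6,320),("side",238,190,6,480))])
cv2.imwrite("pics/p1.png",a)
E
```

```text
t: 5.13
eef_pos: [0.4634, -0.0139, 0.114]
tool_rot: [-0.0, 0.999, -0.052, 0.001]
contact_force: [0.1, -0.1, -8.1]
gripper_width: 0.151
t: 5.55
eef_pos: [0.4629, -0.0121, 0.0862]
tool_rot: [-0.001, 0.999, -0.051, 0.0]
contact_force: [-0.2, -0.3, -6.8]
gripper_width: 0.151
[ 0.46288017 -0.01211492  0.08616975] [-0.17132292 -0.30496657 -6.80132902] [-6.23002965e-04  9.98705971e-01 -5.08525963e-02  9.00581321e-05]
```

View pics/p1.png

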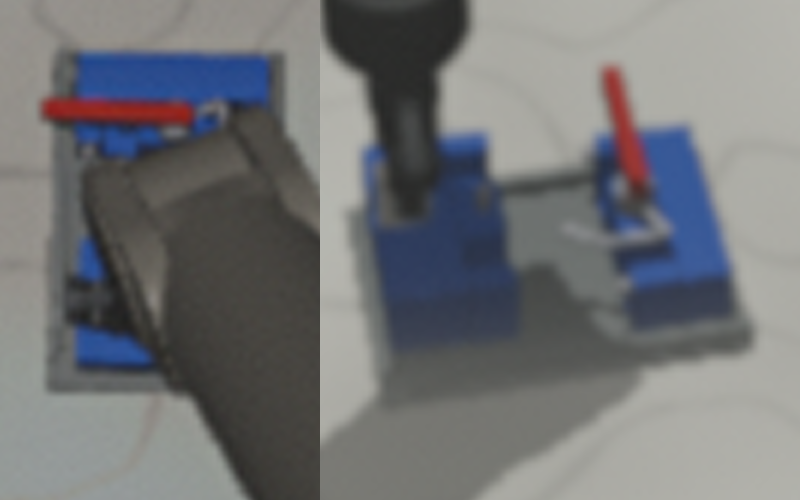

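```bash
python3 - <<'E'
from h import *
T=lambda u,v:np.array([275+u/6,190+v/6]); S=lambda u,v:np.array([238+(u-320)/6,190+v/6])
m=fit([("top",T(78,55),(55,56,55)),("top",T(270,57),(55,-56,55)),("top",T(88,150),(-8,49,48)),("top",T(50,390),(-140,70,10)),("top",T(43,108),(12,77,80)),
("side",S(690,128),(55,56,55)),("side",S(598,134),(0,56,55)),("side",S(733,275),(55,-56,55)),("side",S(627,290),(0,-56,55)),("side",S(630,330),(0,-56,10)),("side",S(735,318),(55,-56,10)),("side",S(383,405),(-140,-70,5))],[.57,-.02,-.1])
Z=30
h=fit([("top",T(77,366),(-70,56,Z+45)),("side",S(387,350),(-70,-56,Z)),("side",S(517,336),(0,-56,Z)),("side",S(518,290),(0,-56,Z+45)),("side",S(383,302),(-70,-56,Z+45)),("side",S(487,133),(0,56,Z+45)),("side",S(365,150),(-70,56,Z+45))],[.51,-.02,-.1])
for a in(m,[.5753,-.0194,-.1014]):
  c,s=np.cos(a[2]),np.sin(a[2]);d=h[:2]-a[:2];print("half in mould",c*d[0]+s*d[1],-s*d[0]+c*d[1],np.degrees(h[2]-a[2]))
print("nominal half",tw(h,[(-.054,0,0)]))
E
```

```text
pose [ 0.5751 -0.0199 -0.0937] deg -5.37
[[0.0, -0.9], [-0.2, -0.4], [-0.1, 1.2], [-0.8, -0.3], [-0.5, 0.5], [0.1, -0.7], [-0.6, 0.5], [0.4, -0.1], [1.1, -0.2], [0.4, 2.1], [-0.5, 1.7], [-0.5, 0.2]]
pose [ 0.5131 -0.0179 -0.1145] deg -6.56
[[-0.5, -1.0], [0.1, 1.3], [0.2, 0.9], [-0.2, -0.6], [0.0, 0.2], [-0.1, -0.2], [-0.9, -0.5]]
half in mould -0.06188647906154953 -0.0038198590196762104 -1.1903297445818628
half in mould -0.06202262734652164 -0.004827361937631456 -0.7494747834923201
nominal half [[ 0.45946077 -0.01175577  0.        ]]
```

The half sits about 62 mm from the seam, 4 mm off towards −y and about 0.7° off in yaw (top crop: half's left edge at (77,366), tray edge at (50,390)). Correcting, then lowering.

```bash
python3 -m handwheel '[0,0.2,0,0,0,0.6,0, 0,0.4,0,0,0,0.6,0, 0,0.43,0,0,0,0.6,0, 0,0.43,-0.4,0,0,0.6,0, 0,0.43,-0.8,0,0,0.6,0, 0,0.43,-1.0,0,0,0.6,0, 0,0.43,-1.0,0,0,0.6,0]'
```

```text
t: 6.33
eef_pos: [0.4633, -0.0089, 0.0766]
tool_rot: [-0.0, 0.999, -0.046, 0.001]
contact_force: [0.9, -0.6, -7.4]
gripper_width: 0.148
```

```bash
python3 -m handwheel '[0,0.1,-0.2,0,0,-0.2,0, 0,0.1,-0.4,0,0,-0.2,0, 0,0.1,-0.6,0,0,-0.2,0, 0,0.1,-0.8,0,0,-0.2,0, 0,0.1,-0.9,0,0,-0.2,0, 0,0.1,-0.9,0,0,-0.2,0]'
```

```text
t: 6.83
eef_pos: [0.4631, -0.0079, 0.0674]
tool_rot: [-0.0, 0.999, -0.048, 0.001]
contact_force: [-0.7, 0.7, -7.1]
gripper_width: 0.151
```

```bash
python3 -m handwheel '[0,0,-0.1,0,0,0,0, 0,0,-0.15,0,0,0,0, 0,0,-0.2,0,0,0,0, 0,0,-0.2,0,0,0,0]'
python3 - <<'E'
from h import *
o=get_obs();print(o["eef_pos"],o["contact_force"],o["tool_rot"])
a=np.hstack([cv2.warpAffine(np.mean([read_camera(n) for _ in range(2)],0).astype('uint8')[:,:,::-1],np.float32([[k,0,-k*x],[0,k,-k*y]]),(w,500),flags=2) for n,x,y,k,w in(("top",275,190,6,320),("side",238,190,6,480))])
cv2.imwrite("pics/p2.png",a)
E
```

```text
t: 7.17
eef_pos: [0.4631, -0.008, 0.0666]
tool_rot: [0.0, 0.999, -0.048, 0.001]
contact_force: [-7.0, 0.1, 10.8]
gripper_width: 0.148
[ 0.4630566  -0.00799931  0.06657619] [-6.95980374  0.0575871  10.82742155] [ 1.29279758e-04  9.98834142e-01 -4.82696246e-02  6.19561182e-04]
```

View pics/p2.png

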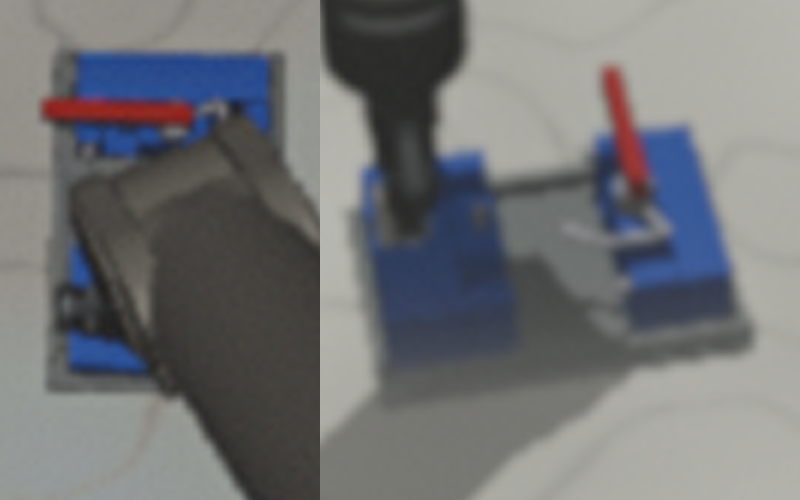

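The half is resting in the tray between the rails (top crop: left edge at (70,365) inside the rail; side: body from (365,160) to (515,365)). Floor contact shows about 11 N up. Now sliding towards the pins.

```bash
python3 -m handwheel '[0.4,0,0.05,0,0,0,0, 1,-0.1,0.05,0,0,0,0, 1.7,-0.17,0.05,0,0,0,0, 2.4,-0.24,0.05,0,0,0,0, 3.1,-0.3,0.05,0,0,0,0, 3.8,-0.37,0.05,0,0,0,0, 4.4,-0.43,0.05,0,0,0,0, 4.7,-0.46,0.05,0,0,0,0]'
python3 -m handwheel '[0.1,0,0,0,0,0,0, 0.2,0,0,0,0,0,0, 0.25,0,0,0,0,0,0, 0.25,0,0,0,0,0,0]'
```

```text
t: 8.03
eef_pos: [0.5114, -0.0126, 0.067]
tool_rot: [-0.0, 0.999, -0.048, 0.001]
contact_force: [0.7, -0.1, -7.7]
gripper_width: 0.147
t: 8.37
eef_pos: [0.5137, -0.0126, 0.0669]
tool_rot: [-0.0, 0.999, -0.048, 0.001]
contact_force: [-0.1, -0.5, -7.3]
gripper_width: 0.155
```

```bash
python3 -m handwheel '[0.1,0,0,0,0,0,0, 0.2,0,0,0,0,0,0, 0.2,0,0,0,0,0,0]'
python3 -m handwheel '[0.1,0,0,0,0,0,0, 0.2,0,0,0,0,0,0, 0.2,0,0,0,0,0,0]'
```

```text
t: 8.62
eef_pos: [0.5159, -0.0126, 0.067]
tool_rot: [-0.0, 0.999, -0.048, 0.001]
contact_force: [1.0, -0.7, -7.2]
gripper_width: 0.146
t: 8.87
eef_pos: [0.517, -0.0127, 0.0669]
tool_rot: [0.0, 0.999, -0.048, 0.0]
contact_force: [-5.4, -0.2, -1.5]
gripper_width: 0.148
```

The pins are met (−5.4 N at TCP x = 0.517, as predicted). Setting it down and letting go.

```bash
python3 -m handwheel '[0.05,0,0,0,0,0,0, 0.05,0,-0.05,0,0,0,0, 0.05,0,-0.05,0,0,0,0]'
python3 -m handwheel '[0,0,0,0,0,0,0.4, 0,0,0,0,0,0,0.4, 0,0,0,0,0,0,0.6, 0,0,0,0,0,0,0.6, 0,0,0,0,0,0,0.6]' 60
python3 -m handwheel '[0,0,1.5,0,0,0,0.6, 0,0,3.5,0,0,0,0.6, 0,0,6,0,0,0,0.8, 0,0,9,0,0,0,1, 0,0,12,0,0,0,1, -1,2,14,0,0,0,1]'
python3 -m handwheel '[0,4,0,0,0,7,1, 0,8,0,0,0,14,1, 0,12,0,0,0,21,1, 0,16,0,0,0,28,1, 0,20,0,0,0,35,1]'
python3 - <<'E'
from h import *
o=get_obs();print(o["eef_pos"],o["contact_force"],o["tool_rot"])
a=np.hstack([cv2.warpAffine(np.mean([read_camera(n) for _ in range(2)],0).astype('uint8')[:,:,::-1],np.float32([[k,0,-k*x],[0,k,-k*y]]),(w,500),flags=2) for n,x,y,k,w in(("top",275,190,6,320),("side",238,190,6,480))])
cv2.imwrite("pics/p3.png",a)
E
```

```text
t: 9.12
eef_pos: [0.517, -0.0128, 0.0668]
tool_rot: [0.0, 0.999, -0.048, -0.0]
contact_force: [-6.6, -1.8, 4.0]
gripper_width: 0.147
t: 9.53
eef_pos: [0.5177, -0.0127, 0.0671]
tool_rot: [0.0, 0.999, -0.048, 0.0]
contact_force: [0.2, 0.0, 0.5]
gripper_width: 0.6
t: 10.03
eef_pos: [0.5103, 0.0039, 0.21]
tool_rot: [0.001, 0.999, -0.051, 0.003]
contact_force: [1.2, -0.0, -0.0]
gripper_width: 1.0
t: 10.45
eef_pos: [0.5102, 0.2057, 0.2104]
tool_rot: [0.0, 0.967, 0.254, 0.003]
contact_force: [1.1, -0.4, -0.1]
gripper_width: 1.003
[0.51022997 0.20567966 0.21042066] [ 1.10784612 -0.40395995 -0.08177573] [7.17755597e-05 9.67161715e-01 2.54138764e-01 3.42051563e-03]
```

View pics/p3.png

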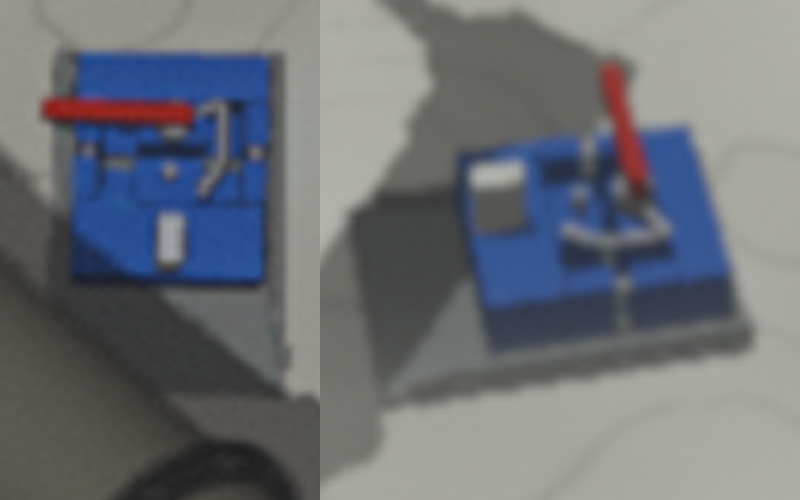

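The half stands against the pins with about an 8 mm gap. Its post (top crop (170,172)) lies inside the hook (205,190), and the cam is still open with the lever at (48,108)–(190,115). Next: over the lever, jaws across it.

```bash
python3 -m handwheel '[1,-2,0,0,0,6.9,1, 2,-4,0,0,0,13.8,1, 3,-6,0,0,0,20.7,1, 4,-8,0,0,0,27.5,1, 5.2,-10.5,0,0,0,34.4,1, 6.2,-12.5,0,0,0,41.2,1, 7.3,-14.6,0,0,0,48,1, 8.3,-16.7,0,0,0,54.8,1]'
python3 -m handwheel '[0,0,-2,0,0,0,1, 0,0,-5,0,0,0,1, 0,0,-8,0,0,0,1, 0,0,-9.5,0,0,0,1, 0,0,-9.5,0,0,0,1]'
python3 - <<'E'
from h import *
o=get_obs();print(o["eef_pos"],o["tool_rot"],o["q"])
a=np.hstack([cv2.warpAffine(np.mean([read_camera(n) for _ in range(2)],0).astype('uint8')[:,:,::-1],np.float32([[k,0,-k*x],[0,k,-k*y]]),(w,500),flags=2) for n,x,y,k,w in(("top",275,190,6,320),("side",238,170,6,480))])
cv2.imwrite("pics/l1.png",a)
E
```

```text
t: 11.32
eef_pos: [0.5932, 0.0343, 0.2097]
tool_rot: [-0.001, 0.742, 0.67, 0.002]
contact_force: [-0.6, 0.5, -0.2]
gripper_width: 1.003
t: 11.73
eef_pos: [0.5904, 0.0311, 0.1107]
tool_rot: [-0.003, 0.744, 0.669, -0.002]
contact_force: [-0.7, -0.1, 0.0]
gripper_width: 1.001
[0.59036814 0.03105804 0.11065501] [-0.00262254  0.7436427   0.66857032 -0.00154654] [ 0.33450941  0.56888582 -0.6557535   1.82555802  0.42881243  0.89914115
 -0.62576104]
```

View pics/l1.png

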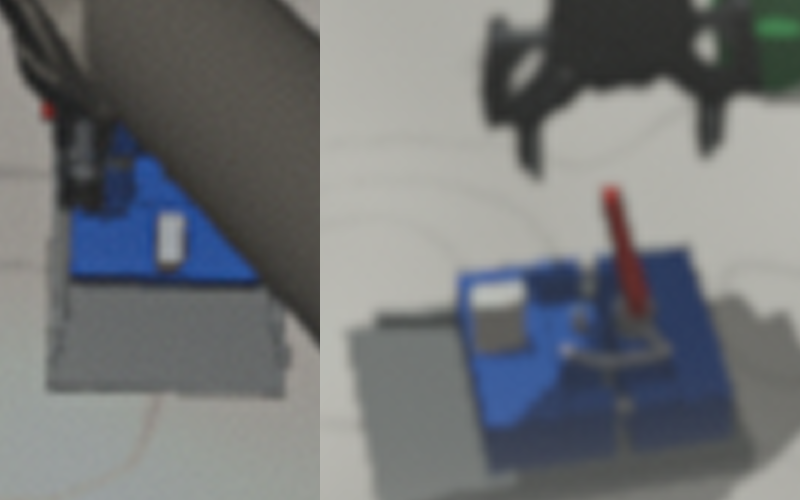

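The side crop shows the open fingers at (530,150) and (710,140) on either side of the red lever (612,190). Descending, then closing on it.

```bash
python3 -m handwheel '[0.2,0.6,-1.5,0,0,0,1, 0.3,0.8,-3.5,0,0,0,1, 0.3,0.8,-4.6,0,0,0,1, 0.3,0.8,-4.6,0,0,0,0.3, 0.3,0.8,-4.6,0,0,0,0, 0.3,0.8,-4.6,0,0,0,0, 0.3,0.8,-4.6,0,0,0,0, 0.3,0.8,-4.6,0,0,0,0]' 40
python3 -m handwheel '[0,0,0,0,0,0,0, 0,0,0,0,0,0,0, 0,0,0,0,0,0,0]' 40
python3 - <<'E'
from h import *
o=get_obs();p=o["eef_pos"];a=2*np.arctan2(o["tool_rot"][2],o["tool_rot"][1]);print(p,np.degrees(a))
P=np.array([.5870,-.021])
for d in range(0,96,6):
    th=np.radians(84.4-d);t=P+.06*np.array([np.cos(th),np.sin(th)]);print(d,((t-p[:2])*100).round(2))
E
```

```text
t: 12.6
eef_pos: [0.5979, 0.0418, 0.071]
tool_rot: [0.0, 0.743, 0.669, 0.003]
contact_force: [0.3, -0.0, -0.4]
gripper_width: 0.297
t: 12.85
eef_pos: [0.5965, 0.0422, 0.0714]
tool_rot: [-0.0, 0.743, 0.669, 0.002]
contact_force: [-5.5, 1.1, 4.7]
gripper_width: 0.132
[0.59651598 0.04219605 0.07136356] 83.98602369737334
0 [-0.37 -0.35]
6 [ 0.25 -0.44]
12 [ 0.86 -0.6 ]
18 [ 1.45 -0.82]
24 [ 2.01 -1.1 ]
30 [ 2.54 -1.44]
36 [ 3.03 -1.83]
42 [ 3.48 -2.27]
48 [ 3.88 -2.76]
54 [ 4.22 -3.28]
60 [ 4.51 -3.84]
66 [ 4.74 -4.43]
72 [ 4.91 -5.03]
78 [ 5.01 -5.65]
84 [ 5.05 -6.28]
90 [ 5.02 -6.91]
```

The lever is gripped, but 6 mm high and 4 mm off in x. I'll reopen slightly and re-grip lower.

```bash
python3 -m handwheel '[0,0,0,0,0,0,0.5, 0,0,0,0,0,0,0.5, -0.2,-0.2,-0.4,0,0,0,0.5, -0.35,-0.3,-0.65,0,0,0,0.5, -0.35,-0.3,-0.65,0,0,0,0.5]' 40
python3 -m handwheel '[0,0,0,0,0,0,0, 0,0,0,0,0,0,0, 0,0,0,0,0,0,0, 0,0,0,0,0,0,0, 0,0,0,0,0,0,0]' 40
```

```text
t: 13.27
eef_pos: [0.5923, 0.0384, 0.0641]
tool_rot: [-0.001, 0.743, 0.669, 0.002]
contact_force: [-0.4, 0.1, -0.2]
gripper_width: 0.5
t: 13.68
eef_pos: [0.5928, 0.0384, 0.0642]
tool_rot: [-0.0, 0.743, 0.669, 0.002]
contact_force: [2.6, -1.0, -1.5]
gripper_width: 0.13
```

```bash
python3 -m handwheel '[0.31,-0.03,0,0,0,-3,0, 0.62,-0.09,0,0,0,-6,0, 0.92,-0.16,0,0,0,-9,0, 1.23,-0.25,0,0,0,-12,0, 1.53,-0.35,0,0,0,-15,0, 1.82,-0.47,0,0,0,-18,0, 2.1,-0.6,0,0,0,-21,0, 2.38,-0.75,0,0,0,-24,0]' 60
cat > n.py <<'E'
from h import *
import sys
o=get_obs();p=o["eef_pos"];a=np.degrees(2*np.arctan2(o["tool_rot"][2],o["tool_rot"][1]))
P=np.array([.5870,-.021]);v=p[:2]-P
print("tool",a.round(1),"arc",np.degrees(np.arctan2(v[1],v[0])).round(1),"r",np.hypot(*v).round(4),"z",p[2].round(4),"F",o["contact_force"].round(1),o["torque"].round(2))
for d in range(4,34,4):
    th=np.radians(a-d);t=P+.06*np.array([np.cos(th),np.sin(th)]);print(d,((t-p[:2])*100).round(2))
E
python3 n.py
```

```text
t: 14.35
eef_pos: [0.6165, 0.0308, 0.0642]
tool_rot: [-0.0, 0.867, 0.499, 0.002]
contact_force: [-0.5, -1.0, 0.5]
gripper_width: 0.123
tool 59.8 arc 60.4 r 0.0596 z 0.0642 F [-0.5 -1.   0.5] [-0.13  0.12  0.11]
4 [ 0.42 -0.22]
8 [ 0.76 -0.46]
12 [ 1.08 -0.73]
16 [ 1.38 -1.03]
20 [ 1.66 -1.34]
24 [ 1.92 -1.67]
28 [ 2.15 -2.02]
32 [ 2.36 -2.38]
```

```bash
python3 -m handwheel '[0.4,-0.22,0,0,0,-4,0, 0.75,-0.46,0,0,0,-8,0, 1.08,-0.73,0,0,0,-12,0, 1.38,-1.03,0,0,0,-16,0, 1.66,-1.34,0,0,0,-20,0, 1.92,-1.67,0,0,0,-24,0, 2.15,-2.02,0,0,0,-28,0, 2.36,-2.38,0,0,0,-32,0]' 60
python3 n.py
```

```text
t: 15.02
eef_pos: [0.6392, 0.0072, 0.0642]
tool_rot: [0.0, 0.971, 0.239, 0.001]
contact_force: [-3.5, 0.2, 2.6]
gripper_width: 0.126
tool 27.7 arc 28.4 r 0.0594 z 0.0642 F [-3.5  0.2  2.6] [0.08 0.66 0.35]
4 [ 0.27 -0.41]
8 [ 0.43 -0.8 ]
12 [ 0.56 -1.2 ]
16 [ 0.66 -1.61]
20 [ 0.73 -2.02]
24 [ 0.77 -2.44]
28 [ 0.78 -2.86]
32 [ 0.76 -3.27]
```

```bash
python3 -m handwheel '[0.25,-0.41,0,0,0,-4,0, 0.43,-0.8,0,0,0,-8,0, 0.56,-1.2,0,0,0,-12,0, 0.66,-1.61,0,0,0,-16,0, 0.73,-2.02,0,0,0,-20,0, 0.77,-2.44,0,0,0,-24,0, 0.78,-2.86,0,0,0,-28,0, 0.76,-3.27,0,0,0,-32,0]' 60
python3 n.py
```

```text
t: 15.68
eef_pos: [0.646, -0.0249, 0.0642]
tool_rot: [0.0, 0.999, -0.039, -0.0]
contact_force: [-2.1, -0.2, 2.1]
gripper_width: 0.125
tool -4.4 arc -3.8 r 0.0591 z 0.0642 F [-2.1 -0.2  2.1] [0.12 0.4  0.34]
4 [ 0.03 -0.49]
8 [-0.04 -0.9 ]
12 [-0.15 -1.3 ]
16 [-0.28 -1.7 ]
20 [-0.44 -2.09]
24 [-0.62 -2.46]
28 [-0.84 -2.83]
32 [-1.07 -3.17]
```

Pressing gently to the stop.

```bash
python3 -m handwheel '[0,-0.2,0,0,0,-1,0, 0,-0.35,0,0,0,-2,0, 0,-0.5,0,0,0,-3,0, 0,-0.5,0,0,0,-3,0]' 60; python3 n.py|head -1
```

```text
t: 16.02
eef_pos: [0.6459, -0.0261, 0.0642]
tool_rot: [-0.001, 0.998, -0.062, -0.0]
contact_force: [-1.1, 6.0, 1.2]
gripper_width: 0.129
tool -7.1 arc -4.9 r 0.0591 z 0.0642 F [-1.1  6.   1.2] [1.36 0.08 1.14]
```

```bash
python3 -m handwheel '[0,-0.3,0,0,0,0,0, 0,-0.5,0,0,0,0,0, 0,-0.5,0,0,0,0,0]' 60; python3 n.py|head -1
```

```text
t: 16.27
eef_pos: [0.6459, -0.0261, 0.0642]
tool_rot: [-0.004, 0.998, -0.058, -0.0]
contact_force: [-0.5, 9.8, 0.8]
gripper_width: 0.126
tool -6.7 arc -4.9 r 0.0591 z 0.0642 F [-0.5  9.8  0.8] [1.96 0.01 0.96]
```

It's at the stop: 9.8 N with no further motion. Opening, lifting clear and looking.

```bash
python3 -m handwheel '[0,0,0,0,0,0,0.4, 0,0,0,0,0,0,0.6, 0,0,0,0,0,0,0.6, 0,0,2,0,0,0,0.6, 0,0,5,0,0,0,0.6, 0,0,8.5,0,0,0,1, 0,0,12,0,0,0,1, 0,2,15,0,0,0,1]'
python3 -m handwheel '[0,4,0,0,0,0,1, 0,8,0,0,0,0,1, 0,12,0,0,0,0,1, -1,16,0,0,0,0,1, -2,20,0,0,0,0,1, -3,24,0,0,0,0,1, -4,28,0,0,0,0,1]'
python3 - <<'E'
from h import *
o=get_obs();print(o["eef_pos"],o["contact_force"],o["t"])
a=np.hstack([cv2.warpAffine(np.mean([read_camera(n) for _ in range(2)],0).astype('uint8')[:,:,::-1],np.float32([[k,0,-k*x],[0,k,-k*y]]),(w,500),flags=2) for n,x,y,k,w in(("top",275,190,6,320),("side",238,190,6,480))])
cv2.imwrite("pics/f1.png",a)
E
```

```text
t: 16.93
eef_pos: [0.6464, -0.013, 0.2166]
tool_rot: [-0.002, 0.998, -0.063, 0.0]
contact_force: [0.7, -1.2, -0.6]
gripper_width: 0.987
t: 17.52
eef_pos: [0.6064, 0.2673, 0.2167]
tool_rot: [-0.001, 0.998, -0.064, 0.001]
contact_force: [1.3, -0.4, 0.4]
gripper_width: 0.995
[0.60636586 0.26731165 0.21667074] [ 1.34119321 -0.36721546  0.36216962] 17.5167
```

View pics/f1.png

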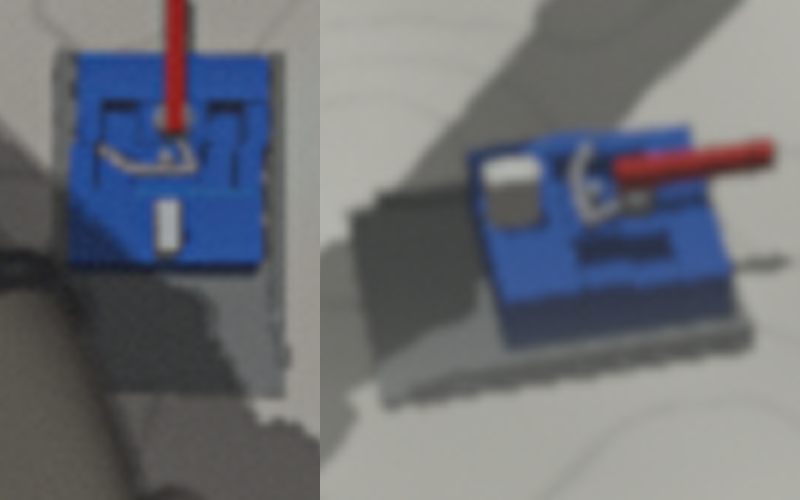

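```bash
python3 - <<'E'
from h import *
T=lambda u,v:np.array([275+u/6,190+v/6]); S=lambda u,v:np.array([238+(u-320)/6,190+v/6])
m=fit([("top",T(78,55),(55,56,55)),("top",T(270,57),(55,-56,55)),("side",S(690,128),(55,56,55)),("side",S(733,274),(55,-56,55)),("side",S(737,318),(55,-56,10))],[.57,-.02,-.1])
h=fit([("top",T(70,262),(-70,56,55)),("top",T(260,266),(-70,-56,55)),("side",S(470,152),(-70,56,55)),("side",S(500,305),(-70,-56,55)),("side",S(505,348),(-70,-56,10))],[.57,-.02,-.1])
c,s=np.cos(m[2]),np.sin(m[2]);d=h[:2]-m[:2];print("offset mm",1e3*(c*d[0]+s*d[1]),1e3*(-s*d[0]+c*d[1]),np.degrees(h[2]-m[2]))
a=np.hstack([cv2.resize(read_camera(n)[:,:,::-1],(400,300),interpolation=cv2.INTER_AREA) for n in("top","side")])
cv2.imwrite("pics/f2.png",a)
E
```

```text
pose [ 0.5741 -0.0209 -0.0738] deg -4.23
[[0.0, -0.4], [-0.2, -0.4], [-0.5, -0.6], [0.4, 0.0], [-0.8, 1.7]]
pose [ 0.5749 -0.0169 -0.0927] deg -5.31
[[-0.4, -0.3], [0.2, -0.1], [-0.3, -0.3], [0.3, -0.3], [-0.3, 1.5]]
offset mm 0.5597370346884641 4.0634146447482005 -1.0814769987810129
```

View pics/f2.png

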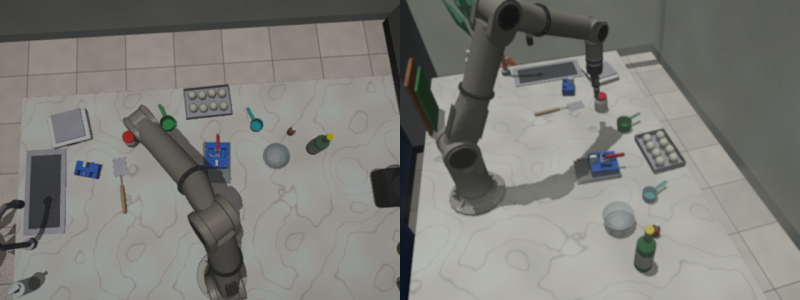

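```bash
python3 -c "
from station import *
print(hand_in())"
```

```text
the job is handed in; nothing more can be done
None
```

The mould is closed and I handed the job in at about 18 s. I gripped the nearer loose half by its fin and set it upright between the tray rails, about 60 mm from the fixed half. I then slid it onto the sprung pins with the cam open, released it, and turned the lever clockwise to its stop.

**Last checks:**
- **Lever:** it took 9.8 N without moving further, so it is at the stop. In the pictures it points along +x.
- **Halves:** no gap is visible at the seam, and the fitted gap was about 0.5 mm, which is within measurement error. The loose half is upright and the hook is around its post.
- **Surroundings:** the other things on the counter look undisturbed in the last pictures. The gripper is open and well clear.

**Not perfect:** the loose half looks shifted sideways along the seam by about 1.5 to 4 mm towards +y. My estimates disagreed: by eye it was about 1.5 mm, against the earlier mould fit about 2.8 mm, and against the last mould fit 4.1 mm. That last fit's yaw was off by about 1.4°. This is roughly the play between the rails (4 mm either side). I left it because nudging a clamped part risked more than it would gain.

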